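Set out the snack display on the bakery counter

TASK

Move the five goods from the plywood tray onto the cork discs of the dark board (its raised lip is at its back): the red tub in front of the brass bell, the green tub in front of the price-card stand, the amber jar between the two tubs, the blue tin behind the jar with its long side parallel to the lip, and the lilac carton centred on top of the tin and lined up with it. Centre each on its disc and leave all upright and at rest; never tip one over, and leave the loaf and the bread roll where they lie.

Things in the scene. Friction and masses are not known exactly. Their poses are not given: they have to be found in the camera images.
- board: Fixed dark wood board 220 (x) x 290 (y) x 12 mm; origin: centre of underside. +x: its back, away from the robot (yaw within 15 deg), with a paler lip 8 mm wide, 9 mm above the top; +y: its left seen from the robot. Flush cork discs, 68 mm across, at (-47.5, +90), (-47.5, 0), (-47.5, -90), (47.5, 0) mm; bell and card stand at (47.5, +90), (47.5, -90), either way round. Left or right of the tray.
- bell: Brass counter bell on a round white base, fixed to a back corner of the board; 64 mm across, 46 mm high; origin at the centre of its underside, on the board's top; its axes are parallel to the board's. The disc in front of it is centred 95 mm from it along its -x.
- card_stand: Price-card stand, a pale wood block 30 x 56 x 16 mm with a blank white card upright in it, 62 mm high in all; fixed to the other back corner of the board; origin at the centre of its underside, on the board's top; its axes are parallel to the board's. The disc in front of it is centred 95 mm from it along its -x.
- tub_red: Red snack tub, upright cylinder 56 mm across, 70 mm high, white band and white spot on the lid; origin at the centre of its underside, z up. 0.12 kg, loose. Like all five goods it starts upright on the supply tray, a fixed plywood sheet 210 x 330 x 8 mm (so its origin is at 8 mm height), at shuffled places about 110 mm apart between centres.
- tub_green: Green snack tub, otherwise the same as the red one: upright cylinder 56 mm across, 70 mm high; origin at the centre of its underside, z up. About 0.12 kg, loose, on the supply tray.
- jar: Amber glass jar with a yellow cap, upright cylinder 52 mm across, 62 mm high; origin at the centre of its underside, z up. About 0.22 kg, loose, on the supply tray.
- tin: Blue biscuit tin with a thin silver band, a block 52 (its x) x 72 (its y) x 40 mm high; origin at the centre of its underside, z up. About 0.18 kg, loose, on the supply tray, turned any way within about 50 degrees of square to the robot.
- carton: Lilac sweets carton with a white band round its middle, a block 44 (its x) x 60 (its y) x 34 mm high; origin at the centre of its underside, z up. About 0.08 kg, loose, on the supply tray, turned any way within about 50 degrees of square to the robot.
- loaf: Bystander: round brown loaf, 124 mm across, 72 mm high, loose beyond the work; origin at the centre of its underside. To be left alone.
- roll: Bystander: small brown bread roll, 76 mm across, 42 mm high, loose at the outer side of the board or of the tray; a pastry brush lies at the other side; origin at the centre of its underside. To be left alone.

How it is judged:
By the outcome, as a careful person would: the job done as asked, in the order asked, and still so for the second after the job is handed in, with the robot touching nothing.
It also fails if it takes over 122 s, if anything falls off the work surface, if the arm or the gripper's body presses on something with over 40 N, if the wrist force passes 120 N, or if a joint passes its speed limit or range.

ROBOT

A 7-joint arm with a two-finger parallel gripper is mounted at the origin on the work surface. World frame = base frame: x ahead of the robot, y to its left, z up, the work surface at z = 0. Lengths are in m, angles in degrees, forces in N, time in s.
With the tool pointing down it reaches from about 0.35 to 0.775 m from the base axis. Payload 3.1 kg.
Tool frame: the origin (TCP) lies on the centre line of the jaws, within the pads' length; the fingertips stand 17 mm ahead of it and the grasp point (between the pads) lies 2 mm behind it (robot.tip_reach is the distance from the TCP to the fingertips, in m); z points along the fingers, y is the direction in which the jaws open and shut (so a half turn about z gives the same grasp; the last joint's range is limited). The gripper opens to 85 mm and grips with 20 to 120 N. Pads are 22 mm wide; open, the fingers measure 114 mm over their backs; the gripper's body (76 mm by 85 mm) begins 54 mm behind the grasp point. The pads swing forward as they close: fully open they stand 13 mm farther back than shut.
Start: joints at [-2.389, 17.813, 0.802, 86.603, -0.252, 75.585, -1.558], TCP at [0.55, 0, 0.222] pointing down, gripper open.
Joint ranges: [-154.91, 154.91], [-16.99, 109.72], [-72.82, 74.43], [7.12, 147.25], [-82.49, 262.49], [11.32, 116.49], [-174.64, 174.64]. Speed limits (degrees/s): [159.86, 159.86, 180, 180, 180, 180, 180].

INTERFACE

Orientations are given as [roll, pitch, yaw] about the fixed x, y, z axes, in that order (R = Rz(yaw) Ry(pitch) Rx(roll)).
In Python, from station import robot, fingers, vision, workorder, recognise gives the robot as it stands. Calls block until the motion is done:
- robot.move_to(position, orientation): joint-space move of the TCP to a pose.
- robot.line_to(position, orientation=None, velocity=0.15, f_stop=None): straight line of the TCP; orientation=None keeps the orientation; velocity is the mean speed in m/s. With f_stop (N) it stops when the force on the tool has changed by that much, and returns True; else False.
- robot.move_j(angles): joint-space move.
- fingers.gripper_to(opening, force=None): opening from 0.0 (shut) to 1.0 (fully open); force is the grip in N (None keeps the last); returns when the fingers have stopped.
- robot.pause(seconds).
- robot.inverse_kinematics(position, orientation): joint angles nearest the present ones, or None.
- vision.grab_frame(name): name is "scene" or "side" or "wrist"; returns the picture (480x640x3 uint8, red, green, blue); there is no depth.
- vision.calibration(name): a dict with "mtx" (3x3 intrinsics, pixels), "k1" (the pictures are not rectified: a ray, as slopes to the right and down, at radius r is drawn at 1 + k1 r^2 times it, then the intrinsics apply), "extrinsics" (4x4, takes a point from world to camera coordinates); the wrist camera has in their place "T_tool_cam" (4x4, takes a point from camera to tool coordinates, whose origin is the TCP and whose axes are the flange's). Camera axes: x right, y up, looking along -z (the intrinsics and any distortion apply to the point x, -y, -z); pixel columns grow to the right and rows downward; lengths in m; the calibration is good to about 2 mm. A picture is of the moment at which its call begins: read the wrist's pose just before it. calibration takes no time and is no camera call.
A pose or a line that the arm cannot do raises robot.PlanningError and nothing moves.
- workorder.close_job(): hands the job in, once; it reports no verdict.
Trained networks look in the newest picture that a camera, given by its name, has taken for a name from the list of things; names that differ only in an ending like _2 or _b are one class to them, and where a whole thing is asked for, a point or a joint stands for the part that bears it (a point fixed in the world has none). Each returns a list of dicts, best first, with "p" (0 to 1); they miss things now and then, are a little off and sometimes report something else, mostly with a low value. They report only what shows in the picture. A call takes as long as a camera call.
- recognise(label, camera): "rect" ([centre column, centre row, width, height] in pixels, round what is visible of it).
Readings, each from a call of its own:
- robot.current_time_s(): time.
- robot.current_joint_positions(): joint angles.
- robot.current_dq(): joint speeds.
- robot.current_joint_torque(): joint torques, N m.
- robot.current_tool_pos(): TCP position.
- robot.current_eef_rot(): TCP orientation.
- robot.current_contact_force(): force on the tool from outside, world axes, zero at the start.
- robot.current_torque(): the same for the moment, N m.
- robot.current_finger_gap(): opening from 0.0 (shut) to 1.0 (fully open).
Only numpy, scipy, OpenCV 4.12 (cv2) and the standard library are available. Lean on these libraries where they do the work, as an engineer would, in place of code of your own. Each camera call takes 0.05 s, during which the arm holds its last target. There are 200 camera calls.

## Working session

There is one attempt and no reset: what is moved stays moved. The work goes in short steps, each a Python script; the robot and the scene stay as the last script left them, time stands still between calls to the robot, and variables do not carry over. Pictures are saved under pics/ and viewed, about 12 in all and at most 16, crops included, and the job is handed in when it is done.

```bash
ls; mkdir -p pics; python3 - <<'E'
from station import robot, fingers, vision, workorder, recognise
import cv2, numpy as np
np.set_printoptions(precision=4,suppress=True)
for c in ["scene","side"]:
    im=vision.grab_frame(c); cv2.imwrite(f"pics/{c}0.png",im[:,:,::-1])
    print(c,vision.calibration(c))
    for n in ["board","bell","card_stand","tub_red","tub_green","jar","tin","carton","loaf","roll"]:
        print(n,[(np.round(d["rect"]).tolist(),round(d["p"],2)) for d in recognise(n,c)][:3])
print(vision.calibration("wrist"),robot.current_time_s(),robot.current_eef_rot())
E
```

```text
pics
scene {'mtx': array([[440.9095,   0.    , 317.8705],
       [  0.    , 440.9095, 239.2487],
       [  0.    ,   0.    ,   1.    ]]), 'k1': -0.01533984170794915, 'extrinsics': array([[ 0.3398,  0.9403, -0.0172, -0.2278],
       [-0.672 ,  0.2556,  0.695 ,  0.3984],
       [ 0.658 , -0.2246,  0.7188, -1.6634],
       [ 0.    ,  0.    ,  0.    ,  1.    ]])}
board [([242.0, 243.0, 112.0, 77.0], 0.76)]
bell [([276.0, 237.0, 23.0, 20.0], 0.8)]
card_stand [([210.0, 248.0, 23.0, 24.0], 0.6)]
tub_red [([359.0, 193.0, 24.0, 31.0], 0.96), ([355.0, 220.0, 24.0, 24.0], 0.59)]
tub_green [([325.0, 203.0, 20.0, 31.0], 0.56)]
jar [([390.0, 207.0, 20.0, 30.0], 0.98)]
tin [([354.0, 220.0, 26.0, 24.0], 0.82)]
carton [([390.0, 186.0, 24.0, 23.0], 0.78)]
loaf [([329.0, 285.0, 50.0, 44.0], 0.83)]
roll [([126.0, 257.0, 27.0, 22.0], 0.63)]
side {'mtx': array([[568.5215,   0.    , 316.9306],
       [  0.    , 568.5215, 231.2127],
       [  0.    ,   0.    ,   1.    ]]), 'k1': -0.09822968118521876, 'extrinsics': array([[-0.7846, -0.6199, -0.0015,  0.5066],
       [ 0.3031, -0.3858,  0.8714, -0.2141],
    
[... 209 characters left out ...]
.0, 20.0, 31.0], 0.72)]
tub_green [([337.0, 252.0, 21.0, 33.0], 0.63)]
jar [([274.0, 270.0, 19.0, 31.0], 0.74)]
tin [([297.0, 255.0, 29.0, 25.0], 0.63)]
carton [([287.0, 300.0, 32.0, 23.0], 0.79)]
loaf [([281.0, 216.0, 42.0, 30.0], 0.81)]
roll [([337.0, 251.0, 20.0, 31.0], 0.64), ([438.0, 192.0, 27.0, 14.0], 0.49)]
{'mtx': array([[364.7147,   0.    , 325.4346],
       [  0.    , 364.7147, 245.1194],
       [  0.    ,   0.    ,   1.    ]]), 'k1': -0.05669743969981484, 'T_tool_cam': array([[-0.0011,  0.9496,  0.3134,  0.08  ],
       [ 1.    ,  0.001 ,  0.0006, -0.0004],
       [ 0.0002,  0.3134, -0.9496, -0.1516],
       [ 0.    ,  0.    ,  0.    ,  1.    ]])} 1.1 [179.9968   0.0027  90.0017]
```

```bash
cat > h.py <<'E'
from station import robot, fingers, vision, workorder, recognise
import cv2, numpy as np
from scipy.spatial.transform import Rotation as R
np.set_printoptions(precision=4,suppress=True)
def cam(name, pose=None):
    c=vision.calibration(name)
    if name=="wrist":
        T=np.eye(4); T[:3,:3]=R.from_euler("xyz",pose[1],degrees=True).as_matrix(); T[:3,3]=pose[0]
        return c["mtx"],c["k1"],np.linalg.inv(T@c["T_tool_cam"])
    return c["mtx"],c["k1"],c["extrinsics"]
def proj(C,P):
    K,k,E=C; q=np.atleast_2d(P)@E[:3,:3].T+E[:3,3]
    s=np.c_[q[:,0],-q[:,1]]/-q[:,2:]; s=s*(1+k*(s**2).sum(1,keepdims=True))
    return s*[K[0,0],K[1,1]]+[K[0,2],K[1,2]]
def ray(C,px,z):
    K,k,E=C; d=(np.atleast_2d(px)-[K[0,2],K[1,2]])/[K[0,0],K[1,1]]; s=d.copy()
    for _ in range(10): s=d/(1+k*(s**2).sum(1,keepdims=True))
    w=np.c_[s[:,0],-s[:,1],-np.ones(len(s))]@E[:3,:3]; o=-E[:3,:3].T@E[:3,3]
    return o+w*((z-o[2])/w[:,2:])
def shot(name,f=None):
    p=(np.array(robot.current_tool_pos()),robot.current_eef_rot())
    im=vision.grab_frame(name)[:,:,::-1].copy()
    if f: cv2.imwrite("pics/"+f,im)
    return im,cam(name,p)
E
python3 - <<'E'
from h import *
S=cam("scene");D=cam("side")
obs={"board":((242,243),(383,228),.006),"bell":((276,237),None,.035),"card":((210,248),(388,202),.043),"red":((359,193),(314,270),.043),"green":((325,203),(337,252),.043),"jar":((390,207),(274,270),.039),"tin":((354,220),(297,255),.028),"carton":((390,186),(287,300),.025),"loaf":((329,285),(281,216),.036),"roll":((126,257),(438,192),.021)}
for n,(a,b,z) in obs.items(): print(n,ray(S,a,z)[0,:2],ray(D,b,z)[0,:2] if b else "")
a=cv2.imread("pics/scene0.png")[150:330,90:450]; cv2.imwrite("pics/s0c.png",cv2.resize(a,None,fx=2.2,fy=2.2,interpolation=cv2.INTER_CUBIC))
E
```

```text
board [ 0.5446 -0.185 ] [ 0.5134 -0.164 ]
bell [ 0.5844 -0.0929] 
card [ 0.5685 -0.2741] [ 0.56   -0.2635]
red [0.5014 0.1954] [0.4989 0.1981]
green [0.5075 0.0823] [0.5053 0.0881]
jar [0.5889 0.2574] [0.5856 0.2587]
tin [0.5919 0.1409] [0.5979 0.1501]
carton [0.4857 0.3101] [0.4842 0.324 ]
loaf [ 0.7959 -0.0149] [0.7773 0.0141]
roll [ 0.4977 -0.4984] [ 0.4878 -0.476 ]
```

View pics/s0c.png

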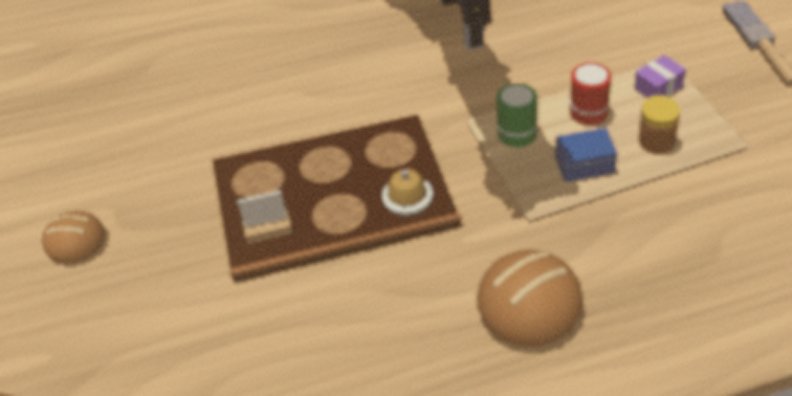

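```bash
python3 - <<'E'
from h import *
robot.move_to([.52,.23,.26],[180,0,90]); robot.pause(.3)
im,C=shot("wrist","tray.png"); np.savez("tray.npz",K=C[0],k=C[1],E=C[2])
zt=dict(tub_red=.043,tub_green=.043,jar=.039,tin=.028,carton=.025)
for n,z in zt.items(): print(n,[(np.round(d["rect"]).tolist(),round(d["p"],2),ray(C,d["rect"][:2],z)[0,:2]) for d in recognise(n,"wrist")][:2])
robot.move_to([.53,-.15,.26],[180,0,90]); robot.pause(.3)
im,C=shot("wrist","board.png"); np.savez("board.npz",K=C[0],k=C[1],E=C[2])
for n,z in dict(board=.012,bell=.012,card_stand=.012).items(): print(n,[(np.round(d["rect"]).tolist(),round(d["p"],2),ray(C,d["rect"][:2],z)[0,:2]) for d in recognise(n,"wrist")][:2])
print(robot.current_time_s())
E
```

```text
tub_red []
tub_green [([315.0, 332.0, 53.0, 75.0], 0.78, array([0.5075, 0.0814]))]
jar []
tin [([398.0, 275.0, 60.0, 69.0], 0.73, array([0.6022, 0.1458]))]
carton [([291.0, 127.0, 60.0, 74.0], 0.66, array([0.4853, 0.3073]))]
board [([326.0, 217.0, 214.0, 253.0], 0.58, array([ 0.5305, -0.1679])), ([367.0, 150.0, 56.0, 59.0], 0.44, array([ 0.5742, -0.0945]))]
bell []
card_stand [([356.0, 316.0, 27.0, 66.0], 0.56, array([ 0.5679, -0.2927]))]
4.55
```

View pics/tray.png

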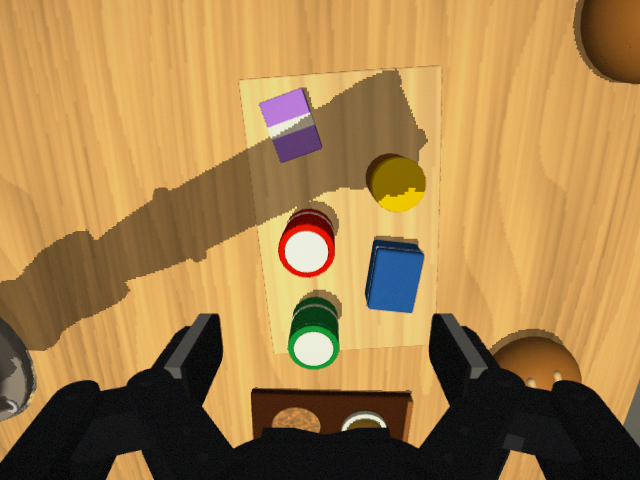

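View pics/board.png

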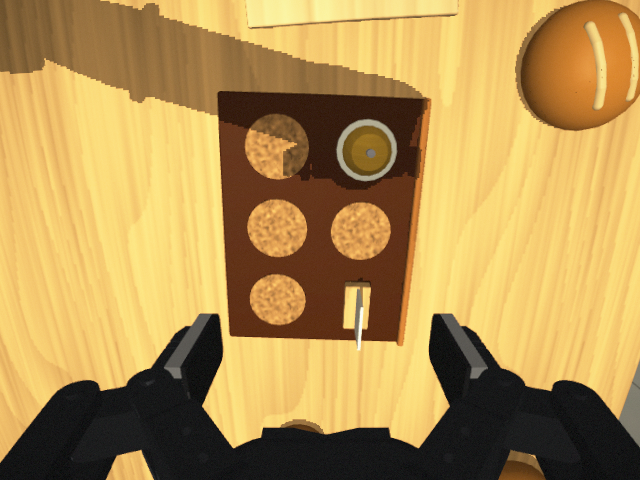

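```bash
cat > fit.py <<'E'
from h import *
from scipy.optimize import least_squares
def load(f): d=np.load(f); return d["K"],float(d["k"]),d["E"]
def blob(im,C,box,cond,z):
    x0,y0,x1,y1=box; s=im[y0:y1,x0:x1].astype(int); m=cond(s[...,2],s[...,1],s[...,0]).astype(np.uint8)
    n,l,st,_=cv2.connectedComponentsWithStats(m); i=1+st[1:,4].argmax()
    c=max(cv2.findContours((l==i).astype(np.uint8),0,1)[0],key=len); h=cv2.convexHull(c)[:,0]+[x0,y0]
    return ray(C,h.astype(float),z)[:,:2]
def circ(P):
    r=least_squares(lambda v:np.hypot(*(P-v[:2]).T)-v[2],[*P.mean(0),.03],loss="soft_l1",f_scale=.001); return r.x
if __name__=="__main__":
    T=cv2.imread("pics/tray.png");C=load("tray.npz")
    print("red",circ(blob(T,C,(265,195,345,285),lambda r,g,b:(r>140)&((g<60)|(b>170)),.078)))
    print("green",circ(blob(T,C,(275,285,350,375),lambda r,g,b:((g>100)&(r<80))|(b>170),.078)))
    print("jar",circ(blob(T,C,(355,145,435,220),lambda r,g,b:(b<40)&(g>70),.070)))
    for n,bx,c,z in [("tin",(350,225,440,325),lambda r,g,b:(b>r+60)&(b>110),.048),("carton",(250,80,330,170),lambda r,g,b:(b>r*.85)&(b>60),.042)]:
        print(n,cv2.minAreaRect((blob(T,C,bx,c,z)*1000).astype(np.float32)))
    B=cv2.imread("pics/board.png");C=load("board.npz")
    cork=lambda r,g,b:(r>110)&(g>65)
    cs=[]
    for bx in [(238,105,316,188),(238,190,314,265),(240,268,312,332),(322,195,398,268)]:
        cs.append(circ(blob(B,C,bx,cork,.012))); print(cs[-1])
    L=np.array([(-47.5,90),(-47.5,0),(-47.5,-90),(47.5,0)])/1000
    f=lambda v:(L@np.array([[np.cos(v[2]),-np.sin(v[2])],[np.sin(v[2]),np.cos(v[2])]]).T+v[:2]-np.array(cs)[:,:2]).ravel()
    r=least_squares(f,[.53,-.17,0]); print("board",r.x[:2],np.degrees(r.x[2]),"res mm",r.fun*1000)
E
python3 fit.py
```

```text
red [0.501  0.1928 0.027 ]
green [0.5062 0.0833 0.027 ]
jar [0.588  0.2551 0.0257]
tin ((595.3976440429688, 145.92584228515625), (69.76044464111328, 49.8411979675293), 83.20038604736328)
carton ((482.3914794921875, 320.57550048828125), (44.07425308227539, 33.1107177734375), 18.78502082824707)
[ 0.4771 -0.0912  0.034 ]
[ 0.4743 -0.1808  0.0346]
[ 0.471  -0.271   0.0345]
[ 0.5694 -0.1842  0.0346]
board [ 0.5217 -0.1826] -1.9261910609517208 res mm [ 0.147   0.1153 -0.0824 -0.1578  0.1813  0.0682 -0.2458 -0.0257]
```

```bash
python3 - <<'E'
from fit import *
T=cv2.imread("pics/tray.png");C=load("tray.npz")
for p in [(290,150),(312,145),(300,130),(285,105),(255,130),(330,160)]: print(p,T[p[1],p[0],::-1])
for c in [lambda r,g,b:(b>g*1.05)&(b>30), lambda r,g,b:b>.8*r]:
    P=blob(T,C,(250,80,330,170),c,.042); print(cv2.minAreaRect((P*1000).astype(np.float32)))
E
```

```text
(290, 150) [ 94  59 112]
(312, 145) [ 94  60 111]
(300, 130) [103  74 112]
(285, 105) [187 124 217]
(255, 130) [237 209 127]
(330, 160) [136 108  65]
((480.9603271484375, 325.2234802246094), (44.29636001586914, 23.913436889648438), 18.50440216064453)
((486.4401550292969, 308.2637023925781), (44.722068786621094, 59.44940185546875), 18.734607696533203)
```

```bash
cat > pp.py <<'E'
from fit import *
BO=np.array([.5217,-.1826]); BY=-1.93
def bp(x,y):
    a=np.radians(BY); return BO+np.array([[np.cos(a),-np.sin(a)],[np.sin(a),np.cos(a)]])@[x,y]
def go(p,z,yaw): robot.move_to([*p,z],[180,0,yaw])
def pick(p,yaw,zs,h,op=.88,hov=.19):
    fingers.gripper_to(op); go(p,hov,yaw); robot.line_to([*p,zs+h],velocity=.15)
    fingers.gripper_to(0,force=30); g=robot.current_finger_gap()
    robot.line_to([*p,hov],velocity=.15); print("gap mm",g*85,robot.current_finger_gap()*85,robot.current_contact_force()); return g
def place(p,yaw,zs,h,g,hov=.19):
    go(p,hov,yaw); robot.line_to([*p,zs+h+.012],velocity=.15)
    s=robot.line_to([*p,zs+h-.001],velocity=.03,f_stop=4)
    print("stop",s,robot.current_tool_pos(),robot.current_contact_force())
    fingers.gripper_to(min(1,g+.13)); robot.line_to([*p,hov],velocity=.18)
    print("t",robot.current_time_s())
E
python3 - <<'E'
from pp import *
g=pick([.5010,.1928],90+BY,.008,.038)
place(bp(-.0475,.09),90+BY,.012,.038,g)
go([.53,-.15],.26,90); robot.pause(.2)
im,C=shot("wrist","b1.png"); np.savez("b1.npz",K=C[0],k=C[1],E=C[2])
E
```

```text
gap mm 54.62934608392488 54.84773727432804 [-0.3087  0.3459 -1.467 ]
stop True [ 0.4775 -0.0912  0.0511] [-1.7918  0.0561  4.1591]
t 12.3667
```

View pics/b1.png

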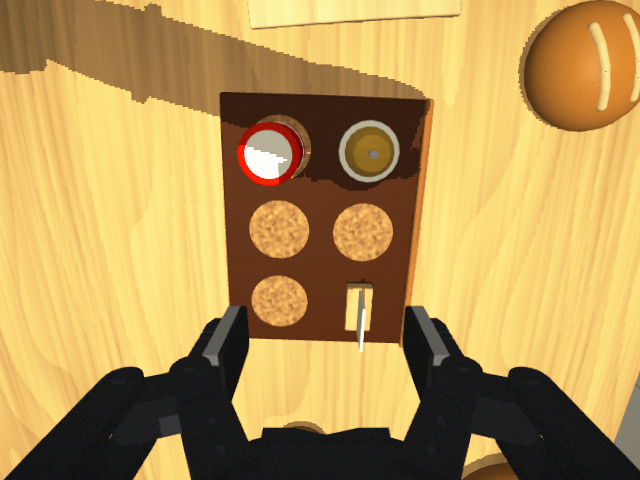

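Red stands upright on the disc in front of the bell (lid at about (270,154)). I'll measure its centre, then do green and the jar.

```bash
python3 - <<'E'
from pp import *
T=cv2.imread("pics/b1.png");C=load("b1.npz")
print("red",circ(blob(T,C,(225,110,306,195),lambda r,g,b:((r>90)&(g<50))|((b>150)),.082)),"want",bp(-.0475,.09))
cs=[circ(blob(T,C,bx,lambda r,g,b:(r>110)&(g>65),.012))[:2] for bx in [(238,190,316,265),(240,270,314,332),(324,195,400,268)]]
print("discs",cs, [bp(-.0475,0),bp(-.0475,-.09),bp(.0475,0)])
g=pick([.5062,.0833],90+BY,.008,.038)
place(bp(-.0475,-.09),90+BY,.012,.038,g)
g=pick([.588,.2551],90+BY,.008,.034)
place(bp(-.0475,0),90+BY,.012,.034,g)
go([.53,-.15],.26,90); robot.pause(.2)
im,C=shot("wrist","b2.png"); np.savez("b2.npz",K=C[0],k=C[1],E=C[2])
E
```

```text
red [ 0.4776 -0.0919  0.0283] want [ 0.4773 -0.0911]
discs [array([ 0.4743, -0.1808]), array([ 0.4709, -0.271 ]), array([ 0.5694, -0.1842])] [array([ 0.4742, -0.181 ]), array([ 0.4712, -0.2709]), array([ 0.5692, -0.1842])]
gap mm 54.705735032728896 54.7670907762545 [ 0.2561  0.3131 -1.4986]
stop True [ 0.4714 -0.2712  0.0512] [ 0.2547 -0.1748  4.3407]
t 20.8167
gap mm 50.47063443444452 50.23414659358333 [-0.315   0.4447 -3.5952]
stop True [ 0.4751 -0.1812  0.0472] [ 0.3193 -0.2672  2.962 ]
t 29.9333
```

View pics/b2.png

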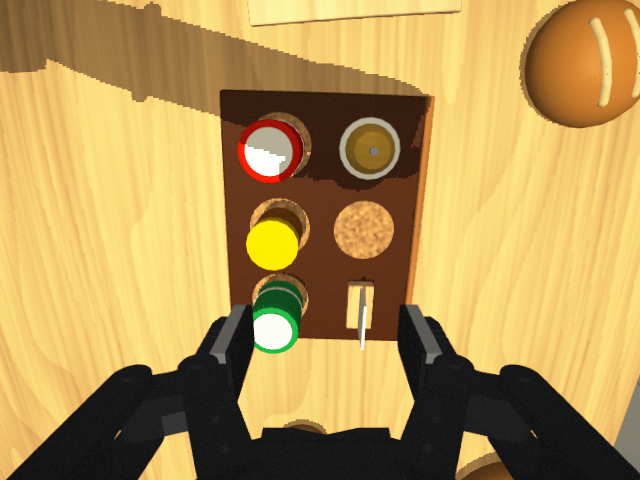

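Red, amber and green stand upright on their three front discs (lids at about (270,151), (273,244), (273,330)). Next is the tin, followed by a look at it.

```bash
python3 - <<'E'
from pp import *
T=cv2.imread("pics/b2.png");C=load("b2.npz")
print("jar",circ(blob(T,C,(235,205,312,275),lambda r,g,b:(b<60)&(g>190),.074)),"green",circ(blob(T,C,(235,290,300,360),lambda r,g,b:((g>100)&(r<80))|(b>215),.082)))
g=pick([.5954,.1459],83.2,.008,.022)
place(bp(.0475,0),90+BY,.012,.022,g)
go([.53,-.15],.26,90); robot.pause(.2)
im,C=shot("wrist","b3.png"); np.savez("b3.npz",K=C[0],k=C[1],E=C[2])
P=blob(im,C,(320,185,415,300),lambda r,g,b:(b>r+60)&(b>110),.052); print(cv2.minAreaRect((P*1000).astype(np.float32)),bp(.0475,0))
E
```

```text
jar [ 0.4744 -0.1819  0.0251] green [ 0.4711 -0.2712  0.027 ]
gap mm 50.67065094234907 50.867507938217 [-0.1743  0.0162 -2.2738]
stop True [ 0.5696 -0.1844  0.0355] [-0.0032  0.3836  4.343 ]
t 38.9583
((568.4424438476562, -184.69776916503906), (70.90931701660156, 50.8800048828125), 88.09959411621094) [ 0.5692 -0.1842]
```

View pics/b3.png

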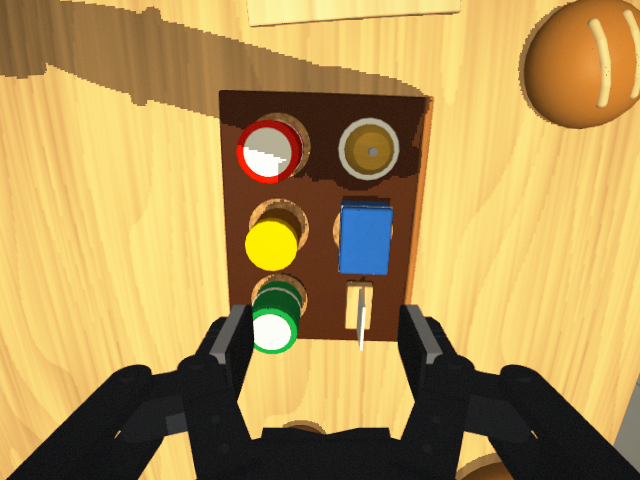

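The tin stands square to the lip with its centre within 1 mm of the disc centre (top face at about (366,240)). The carton is next.

```bash
python3 - <<'E'
from pp import *
g=pick([.4864,.3083],108.7,.008,.021)
place(np.array([.5688,-.1845]),90+BY,.052,.021,g)
go([.53,-.15],.26,90); robot.pause(.2)
im,C=shot("wrist","b4.png"); np.savez("b4.npz",K=C[0],k=C[1],E=C[2])
P=blob(im,C,(325,185,415,300),lambda r,g,b:(b>.8*r)&(g>95),.086); print(cv2.minAreaRect((P*1000).astype(np.float32)))
s,_=shot("side"); cv2.imwrite("pics/b4s.png",cv2.resize(s[160:330,230:470],None,fx=3,fy=3))
E
```

```text
gap mm 41.54047142918838 41.02734124700594 [-0.0894 -0.7308 -0.9713]
stop True [ 0.5693 -0.1847  0.0743] [0.034  0.1982 4.0904]
t 48.6583
((566.3880004882812, -179.24380493164062), (71.30693817138672, 49.953250885009766), 86.62122344970703)
```

View pics/b4.png

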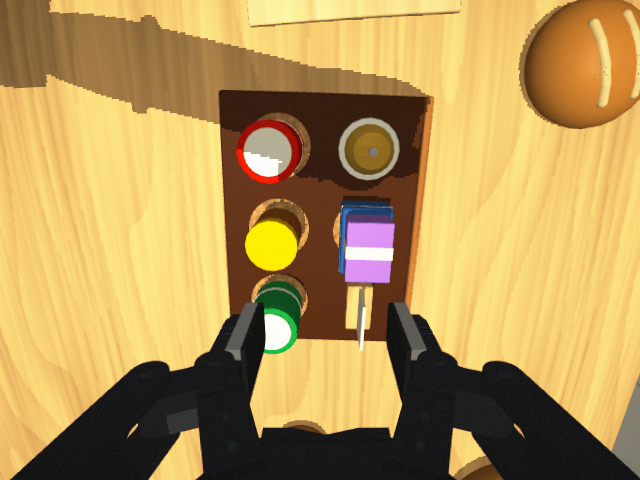

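View pics/b4s.png

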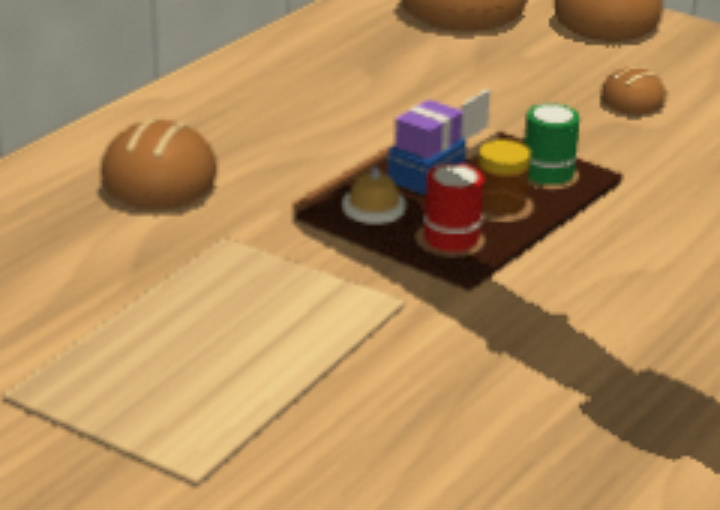

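```bash
python3 - <<'E'
from pp import *
T=cv2.imread("pics/b4.png");C=load("b4.npz")
P=blob(T,C,(335,205,405,290),lambda r,g,b:(r>130)&(b>150),.086); print(cv2.minAreaRect((P*1000).astype(np.float32)))
Q=proj(C,[[*(np.array([.5688,-.1845])+np.array(bp(dx,dy))-BO),z] for z,a,b in((.052,.026,.036),(.086,.022,.03)) for dx,dy in((-a,-b),(a,-b),(a,b),(-a,b))]).round(0); print(Q.tolist())
E
```

```text
((568.4754638671875, -184.75521850585938), (59.584781646728516, 44.96106719970703), 87.97391510009766)
[[339.0, 273.0], [388.0, 275.0], [394.0, 208.0], [342.0, 207.0], [344.0, 281.0], [390.0, 283.0], [395.0, 223.0], [347.0, 221.0]]
```

```bash
python3 -c "
from h import *
workorder.close_job(); print(robot.current_time_s())"
```

```text
the job is handed in; nothing more can be done
the job is handed in; nothing more can be done
```

All five goods are on the board and the job is handed in; the arm's clock read about 49 s at the last placing, against the 122 s limit. I placed them in the order red tub, green tub, jar, tin, carton, using wrist-camera positions.

- **Position:** in the wrist pictures, each of the four goods standing on a disc is within about 1 mm of its disc centre. The absolute camera calibration is only good to about 2 mm.
- **Tin:** its long side is parallel to the lip to within about 0.1°.
- **Carton:** it is within about 0.1 mm and 0.2° of the tin's measured centre and direction.
- **Upright and bystanders:** the last wrist and side pictures show everything upright. The loaf and the roll look undisturbed, though I judged that by eye and did not measure it.

One check failed at first: my automatic measurement of the carton also picked up the tin's edges. I repeated it with a tighter colour mask, and the result agreed with the tin. There was no final picture after the hand-in.

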